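Pop and open the sample chamber on the optics bench

TASK

Open the sample chamber on the optics bench with your fingertips: press its orange release tab down until the spring pops the lid up, let the tab come back up, then push the lid all the way over against its stop so that it stays fully open. Nothing is to be picked up: leave the post, the bottle, the sample case and the screwdriver where they are, and finish with the hand clear of everything.

Things in the scene. Friction and masses are not known exactly. Their poses are not given: they have to be found in the camera images.
- chamber: Dark metal box 100 (x) x 110 (y) mm, rim 60 mm above the bench, on a 124 x 140 x 6 mm flange bolted to the bench. Origin: centre of its underside. Its x axis runs level from the release tab (-x) to the lid hinge (+x), y along the hinge, z up; yaw varies. Inside, below the rim while shut: a cuvette block and a spring pin that lifts the lid.
- tab_pad (a point): Middle of the pressing area on top of the orange tab; 97 mm before (-x) the chamber's origin, 58 mm above the bench. The pad, 41 (x) x 34 (y) x 5 mm, juts out over open air; its free end is 15 mm further out. The tab's hook stands 26 mm behind the point (towards the box), 22 mm wide, top 71 mm above the bench, and tips up to 11 mm towards the pad when pressed.
- tab (a joint): Release tab, rad: 0 up (rest), 0.26 fully down (tab_pad about 10 mm lower, hard stop). It springs back when let go. About 1.5 N starts it moving, it frees the lid at about 0.14 rad with about 3 N, and takes 5 N at the bottom.
- lid (a joint): Lid angle, rad: 0 shut and level, 1.85 fully open at its stop, leaning back past the vertical, away from the tab. The tab's hook holds it shut; once freed, a spring pin lifts it to about 0.8 rad, where it waits. From there only weight and hinge friction (about 1 N at the lip) resist a push; it stays open past the vertical.
- lid_lip (a point): Middle of the lid's free front end: the end face of a lip 44 mm wide and 6.5 mm thick, 109 mm from the hinge; when shut 64 mm before (-x) the chamber's origin, 61 mm above the bench. Moves up and over (+x) on a circle about lid_hinge. The lid is an aluminium plate 110 mm wide (y), 8 mm thick, to 97 mm from the hinge, blue panel on top.
- lid_hinge (a point): Middle of the lid's hinge axis (along the chamber's y), 45 mm behind (+x) the chamber's origin and 65 mm above the bench.
- post_mid (a point): Bystander: loose steel optics post, 13 mm thick, 70 mm tall, on a 32 mm round foot; point half-way up.
- bottle_mid (a point): Bystander: loose amber bottle with white cap, 36 mm across, 62 mm tall; point half-way up.
- case_mid (a point): Bystander: loose flat dark sample case with a red chip on top, 55 x 55 x 18 mm; point at its centre.
- screwdriver_grip (a point): Bystander: loose screwdriver with a yellow handle, 160 mm long, lying on the bench; point in the handle.
There are look-alikes about, which are no part of the job. Of the things that look like the chamber, the smallest one is meant.

How it is judged:
On the way, in this order (a step that is already met when the one before it is completed fails the run):
1. the release tab is pressed down while the lid is still shut (value of joint tab above 0.09 rad and value of joint lid below 0.3 rad).
2. the lid has sprung up and the tab is back up (value of joint lid above 0.4 rad and value of joint tab below 0.06 rad), for 0.1 s.
At the end, for the whole second after the job is handed in: The lid rests open at more than 1.70 rad (stop at 1.85), the tab is back up (under 0.06 rad), and no bystander is more than 20 mm from where it stood (value of joint lid above 1.7 rad and velocity of joint lid between -0.05 and 0.05 rad/s and value of joint tab below 0.06 rad and not (distance of post_mid from where it was at the start of the episode above 0.02 m) and not (distance of bottle_mid from where it was at the start of the episode above 0.02 m) and not (distance of case_mid from where it was at the start of the episode above 0.02 m) and not (distance of screwdriver_grip from where it was at the start of the episode above 0.02 m)); the robot touches nothing.
It fails at once if a bystander (post, bottle, case or screwdriver) is lifted, knocked over or shifted more than 20 mm (distance of any of post_mid, bottle_mid, case_mid, screwdriver_grip from where it was at the start of the episode above 0.02 m).
It also fails if it takes over 38 s, if anything falls off the work surface, if the arm or the gripper's body presses on something with over 40 N, if the wrist force passes 120 N, or if a joint passes its speed limit or range.

ROBOT

A 6-joint arm with a two-finger parallel gripper is mounted at the origin on the work surface. World frame = base frame: x ahead of the robot, y to its left, z up, the work surface at z = 0. Lengths are in m, angles in rad, forces in N, time in s.
With the tool pointing down it reaches from about 0.375 to 0.9 m from the base axis. Payload 3.1 kg.
Tool frame: the origin (TCP) lies at the centre of the arm's flange, where the gripper is bolted on; the fingertips stand 182 mm ahead of it and the grasp point (between the pads) lies 164 mm ahead of it; z points along the fingers, x is the direction in which the jaws open and shut, and the axes are right-handed (so a half turn about z gives the same grasp; the last joint's range is limited). The gripper opens to 87 mm and grips with 3 to 60 N. Pads are 19 mm wide; open, the fingers measure 117 mm over their backs; the gripper's body (75 mm by 190 mm) begins 51 mm behind the grasp point.
Start: joints at [1.038, 0.527, 1.433, -0, 1.181, -0.178], TCP at [0.217, 0.586, 0.405] pointing down, gripper open.
Joint ranges: [-3.08, 3.08], [-0.75, 2.2], [0.22, 2.44], [-1.43, 4.57], [0, 2.65], [-2.85, 2.85]. Speed limits (rad/s): [2.79, 2.79, 3.14, 3.14, 3.14, 3.14].

INTERFACE

Orientations are given as a unit quaternion [x, y, z, w].
In Python, from rig import status, eyes, robot gives the robot as it stands. The module is installed in compiled form; this text tells all that it offers.
- The arm moves only by the tool step_arm, never from a script. Its argument "steps" is a list of rows, each a list of 7 numbers: the closure, from -1 (fully open) to 1 (shut), so that 0 is half open, then the shift along the tool's x, y, z each as a share of 0.025 m, from -1 to 1, then the turn, a rotation vector about the tool's x, y, z each as a share of 8 degrees, from -1 to 1. In form: [[jaw, dx, dy, dz, rx, ry, rz], ...]. A call has exactly 10 rows; each row shifts and turns the commanded pose from where the row before left it, along the tool's axes as they then stand; what a row does not reach is not made up. A row lasts 1/10 s, in which the tool goes at most 50 mm and 8.59 degrees, less where a joint would pass 70% of its speed; a pose out of reach is approached as far as the arm can. A call with a number of a shift or a turn outside -1 to 1 is refused whole. A call with a gripper value outside its range is refused whole. The fingers move at their own pace and stop on an object; "squeeze" is the grip in N (left out, the last holds). Time passes only in rows, so rows that do not move let the fingers close, or fill a call up. It gives the time, the measured TCP pose, the force and the opening at its end, in the units of the state.
- status.get_obs(): the state, without advancing time (a new reading comes with each control period).
- eyes.camera(name): name is "scene" or "side" or "wrist"; returns (picture, depth): 384x512x3 uint8, red, green, blue; 384x512 float32, m along the optical axis (not along the pixel's ray), 0 where there is no reading.
- eyes.camera_info(name): a dict with "K" (3x3 intrinsics, pixels), "R" (3x3) and "t" (3): a world point X has camera coordinates R X + t. Camera axes: x right, y down, z forward; pixel columns grow to the right and rows downward; lengths in m; the calibration is good to about 2 mm. A picture is of the moment at which its call begins: read the wrist's pose just before it. camera_info takes no time and is no camera call; for the wrist camera it gives the pose at the moment of the call.
- robot.hand_in(): hands the job in, once; it reports no verdict.
The state is a dict: "time": time; "q": joint angles; "joint_velocities": joint speeds; "joint_torque": joint torques, N m; "position": TCP position; "tool_rot": TCP orientation; "ft_force": force on the tool from outside, world axes, zero at the start; "moment": the same for the moment, N m; "grip_width": finger opening in m.
Only numpy, scipy, OpenCV 4.12 (cv2) and the standard library are available. Lean on these libraries where they do the work, as an engineer would, in place of code of your own. Each camera call takes 0.05 s, during which the arm holds its last target.

## Working session

There is one attempt and no reset: what is moved stays moved. The work goes in short steps, Python scripts to look and compute and a tool call to move; the robot and the scene stay as the last step left them, time stands still between calls to the robot, and variables do not carry over. Pictures are saved under pics/ and viewed, and the job is handed in when it is done.

Besides the shell and the picture viewer there is one more tool, called by a JSON object that holds its "api" and its "payload", one argument or row to a line. step_arm: Moves the arm, as the interface text tells. Its arguments: {"type":"object","properties":{"steps":{"type":"array"},"squeeze":{"type":"number"}},"required":["steps"]}

```bash
mkdir -p pics
cat > h.py <<'E'
import numpy as np, cv2
from rig import status, eyes, robot
def snap(n,tag):
    info=eyes.camera_info(n); p,d=eyes.camera(n)
    cv2.imwrite(f'pics/{tag}.png',p[:,:,::-1]); np.savez(f'{tag}.npz',p=p,d=d,K=info['K'],R=info['R'],t=info['t'])
def load(tag): return np.load(f'{tag}.npz')
def cloud(z):
    d=z['d'];K=z['K'];v,u=np.mgrid[:d.shape[0],:d.shape[1]]
    c=np.stack([(u-K[0,2])/K[0,0]*d,(v-K[1,2])/K[1,1]*d,d],-1)
    w=(c-z['t'])@z['R']; w[d==0]=np.nan; return w
def crop(tag,u0,v0,u1,v1,out,s):
    im=cv2.imread(f'pics/{tag}.png')[v0:v1,u0:u1]; cv2.imwrite(f'pics/{out}.png',cv2.resize(im,None,fx=s,fy=s,interpolation=cv2.INTER_CUBIC))
E
python3 - <<'E'
from h import *
for n in ['scene','side','wrist']: snap(n,n+'0')
print(status.get_obs())
for n in ['scene','side','wrist']:
    z=load(n+'0'); print(n, -z['R'].T@z['t'], z['R'][2])
E
```

```text
{'time': 0.15, 'q': array([ 1.03750761e+00,  5.28253360e-01,  1.43358925e+00, -1.95176067e-05,
        1.18141699e+00, -1.78469885e-01]), 'joint_velocities': array([-3.77123389e-04, -1.45773990e-03, -5.04225659e-03,  8.93604688e-05,
       -1.50290053e-03, -2.39254117e-04]), 'joint_torque': array([ 1.10111490e-03, -4.40431666e+01, -1.76844907e+01,  6.32972270e-02,
        5.52065985e-02, -9.28007444e-05]), 'position': array([0.21696141, 0.58585869, 0.40400169]), 'tool_rot': array([ 8.20796134e-01,  5.71220632e-01, -7.54008187e-04,  3.55291932e-04]), 'ft_force': array([ 0.94874488,  0.10106509, -0.83485336]), 'moment': array([0.01147338, 0.02678082, 0.07318901]), 'grip_width': 0.08704113631300592}
scene [0.95453846 0.51280716 0.78883888] [-0.42190271 -0.5114886  -0.74858367]
side [ 0.35915508 -0.68270545  0.92357065] [ 0.16262502  0.63597449 -0.75438024]
wrist [0.13849547 0.61528909 0.38388217] [ 0.28186766 -0.10651654 -0.95352234]
```

View pics/scene0.png

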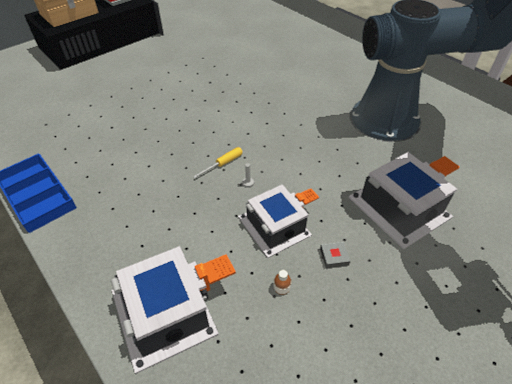

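View pics/side0.png

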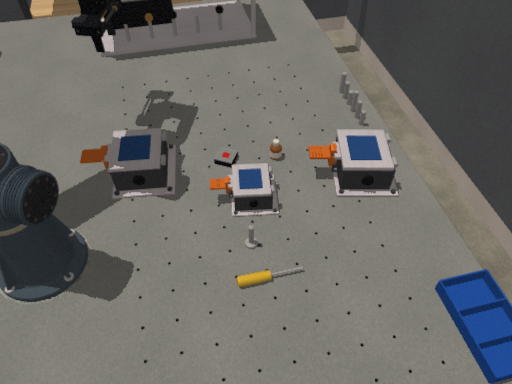

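View pics/wrist0.png

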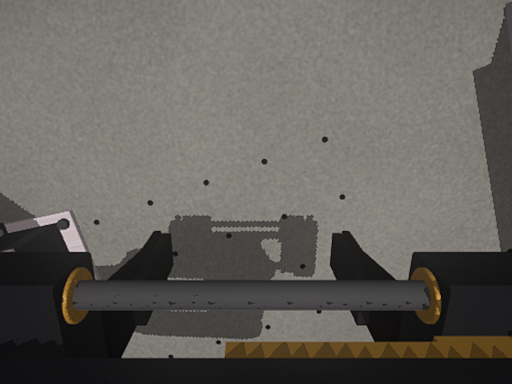

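Three chambers look alike, in scene pixels: (278,215), (165,300) and (408,195). The middle one looks smallest, so I'll check sizes and take an enlarged crop.

Run:
```python
from h import *
for n in ['scene0','side0']:
    z=load(n); w=cloud(z); p=z['p'].astype(int)
    hsv=cv2.cvtColor(z['p'],cv2.COLOR_RGB2HSV)
    blue=(hsv[...,0]>100)&(hsv[...,0]<125)&(hsv[...,1]>150)&(w[...,2]>0.03)
    org=(hsv[...,0]>3)&(hsv[...,0]<16)&(hsv[...,1]>190)&(w[...,2]>0.03)
    for nm,m in [('blue',blue),('org',org)]:
        k,l,s,c=cv2.connectedComponentsWithStats(m.astype(np.uint8))
        for i in range(1,k):
            if s[i,4]>25:
                q=w[l==i]; r=cv2.minAreaRect((q[:,:2]*1000).astype(np.float32))
                print(n,nm,s[i],np.median(q,0).round(4),np.round(r[1],1),round(r[2],1), 'c',np.round(r[0],1),'zmin/max',q[:,2].min().round(3),q[:,2].max().round(3))
crop('scene0',180,140,360,300,'sc_crop',4.4)
crop('side0',180,120,320,300,'sd_crop',3.3)
```

```text
scene0 blue [  0 154  73  72 659] [ 0.9529 -0.3649  0.0341] [122.8 230.8] 0.1 c [ 950.2 -398.4] zmin/max 0.03 0.039
scene0 blue [388 162  52  37 950] [0.2533 0.2522 0.0953] [94.  82.7] 83.2 c [252.2 250.5] zmin/max 0.091 0.099
scene0 blue [260 193  36  29 544] [0.5364 0.0882 0.0702] [69. 58.] 80.7 c [536.1  87.4] zmin/max 0.067 0.075
scene0 blue [ 134  261   55   56 1838] [0.8588 0.1066 0.0958] [97.5 80.4] 75.8 c [857.2 103.5] zmin/max 0.092 0.1
scene0 org [430 157  29  18 287] [0.1371 0.2689 0.08  ] [47.9 75.3] 81.9 c [143.1 266.1] zmin/max 0.075 0.099
scene0 org [296 189  22  15 185] [0.4538 0.1042 0.0581] [33.8 50.7] 81.8 c [457.3 102.9] zmin/max 0.054 0.074
scene0 org [195 255  40  36 677] [0.7504 0.1344 0.0796] [48.4 70.7] 74.5 c [750.4 131.7] zmin/max 0.04 0.099
side0 blue [118 136  32  25 663] [0.2515 0.2457 0.0977] [94.1 79.1] 82.4 c [252.  248.1] zmin/max 0.092 0.102
side0 blue [347 137  34  23 657] [0.8554 0.0985 0.0966] [92.7 79. ] 75.5 c [855.9 100.5] zmin/max 0.091 0.102
side0 blue [239 170  23  19 383] [0.5346 0.0841 0.0715] [67.6 55. ] 81.4 c [534.7  85.9] zmin/max 0.067 0.076
side0 blue [439 270  73 109 770] [ 0.9029 -0.371   0.0344] [224.1 125.2] 89.8 c [ 948.4 -400.7] zmin/max 0.03 0.041
side0 org [309 144  27  22 343] [0.7521 0.1224 0.0804] [46.5 75. ] 76.7 c [751.2 126.2] zmin/max 0.041 0.101
side0 org [ 81 146  26  17 290] [0.1397 0.2564 0.0819] [45.8 72.6] 78.9 c [143.4 261.2] zmin/max 0.073 0.103
side0 org [210 177  21  16 186] [0.456  0.0959 0.0595] [33.1 51.5] 80.6 c [456.6  97.9] zmin/max 0.032 0.075
```

View pics/sc_crop.png

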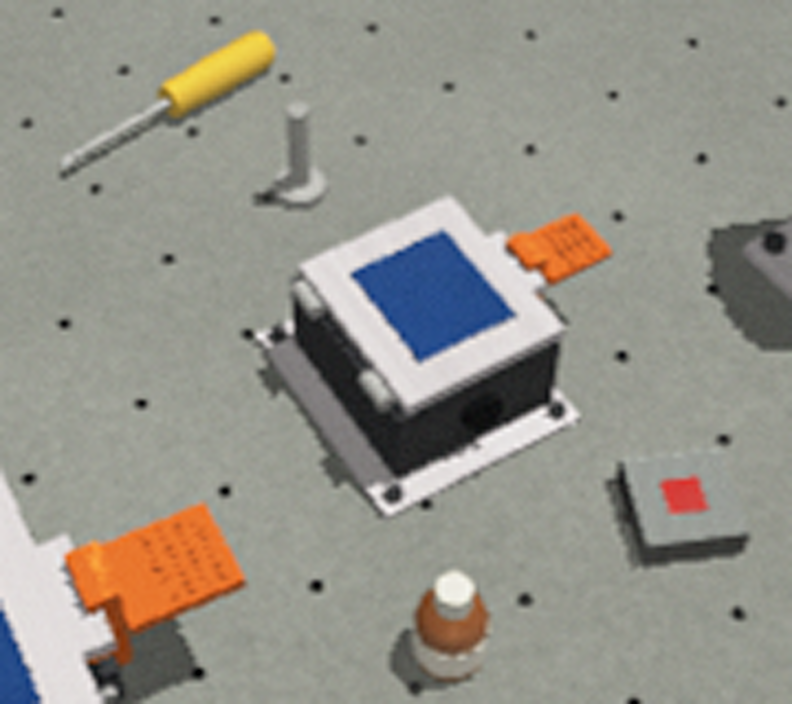

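View pics/sd_crop.png

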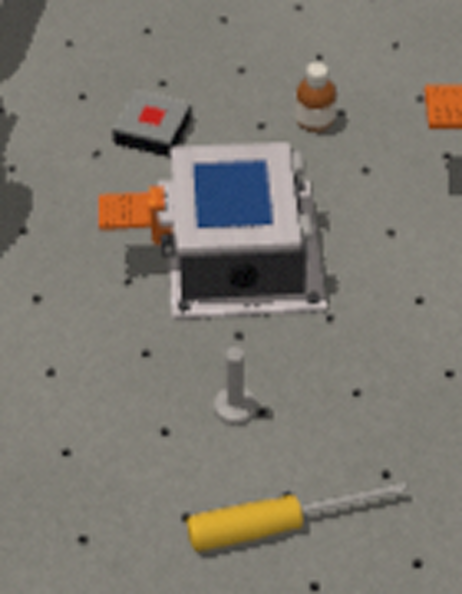

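The middle one, at scene (278,215) and side (251,188), is the chamber. Its blue panel is 68x57 mm against about 95x80 mm on the others, and its pad top is at z≈58 mm, which matches the description. The crop shows its orange tab at crop pixel (560,245), pointing towards the robot. The post is south of it, and the case and bottle are to the north. Now I'll approach with the jaws shut.

{"api": "step_arm", "payload": {
  "steps": [
    [1,-1,0.6,0,0,0,-0.7],
    [1,-1,0.6,0,0,0,-0.7],
    [1,-1,0.6,0,0,0,0],
    [1,-1,0.6,0,0,0,0],
    [1,-1,0.6,0,0,0,0],
    [1,-1,0.6,0,0,0,0],
    [1,-1,0.6,0,0,0,0],
    [1,-1,0.6,0,0,0,0],
    [1,-1,0.6,0,0,0,0],
    [1,-1,0.6,0,0,0,0]
  ],
  "squeeze": 10
}}

```text
time: 1.15
position: [0.3175, 0.3118, 0.4047]
tool_rot: [0.761, 0.649, -0.0, 0.0]
ft_force: [-0.3, 0.7, 0.2]
grip_width: 0.0151
```

```bash
cat >> h.py <<'E'
from scipy.spatial.transform import Rotation as Ro
YAW=np.deg2rad(-9.2)
CX=np.array([np.cos(YAW),np.sin(YAW)]);CY=np.array([-CX[1],CX[0]])
ORG=np.array([0.5426,0.0865])
def tips(cx,cy,z): # world TCP for fingertips at chamber coords, pointing down
    p=ORG+CX*cx+CY*cy; return np.array([*p,z+0.182])
def rel(target):
    o=status.get_obs(); R=Ro.from_quat(o['tool_rot'])
    d=R.inv().apply(np.array(target)-o['position']); tipw=o['position']+R.apply([0,0,.182])
    print('t',o['time'],'pos',o['position'].round(4),'F',o['ft_force'].round(2),'w',o['grip_width'])
    print('tool shift m',d.round(4),'shares',(d/.025).round(2),'yaw tool x',np.rad2deg(np.arctan2(*R.as_matrix()[:2,0][::-1])).round(2),'z axis',R.as_matrix()[:,2].round(3))
    q=tipw[:2]-ORG; print('tip in chamber',(q@CX).round(4),(q@CY).round(4),tipw[2].round(4))
E
python3 -c "
from h import *
rel(tips(-.102,0,.11))"
```

```text
t 1.15 pos [0.3175 0.3118 0.4047] F [-0.3   0.67  0.21] w 0.015089855524510533
tool shift m [-0.1866  0.1559  0.1127] shares [-7.46  6.24  4.51] yaw tool x 80.88 z axis [-0. -0. -1.]
tip in chamber -0.2582 0.1864 0.2227
```

{"api": "step_arm", "payload": {
  "steps": [
    [1,-0.93,0.78,0.3,0,0,0],
    [1,-0.93,0.78,0.3,0,0,0],
    [1,-0.93,0.78,0.3,0,0,0],
    [1,-0.93,0.78,0.3,0,0,0],
    [1,-0.93,0.78,0.3,0,0,0],
    [1,-0.93,0.78,0.3,0,0,0],
    [1,-0.93,0.78,0.3,0,0,0],
    [1,-0.93,0.78,0.3,0,0,0],
    [1,0,0,0,0,0,0],
    [1,0,0,0,0,0,0]
  ]
}}

```text
time: 2.15
position: [0.4419, 0.1041, 0.3444]
tool_rot: [0.762, 0.648, -0.0, -0.001]
ft_force: [-0.4, -0.4, -0.7]
grip_width: 0.0007
```

Run:
```python
from h import *
rel(tips(-.102,0,.075))
snap('wrist','wrist1'); snap('side','side1')
crop('side1',150,60,320,230,'side1c',4)
z=load('wrist1'); w=cloud(z); hsv=cv2.cvtColor(z['p'],cv2.COLOR_RGB2HSV)
org=(hsv[...,0]>3)&(hsv[...,0]<16)&(hsv[...,1]>190)&(abs(w[...,2]-.058)<.006)
q=w[org]; r=cv2.minAreaRect((q[:,:2]*1000).astype(np.float32)); print(len(q),r,np.median(q,0))
```

```text
t 2.15 pos [0.4419 0.1041 0.3444] F [-0.44 -0.38 -0.67] w 0.0007488319370902649
tool shift m [-0.0013  0.0003  0.0874] shares [-0.05  0.01  3.5 ] yaw tool x 80.76 z axis [-0.001  0.    -1.   ]
tip in chamber -0.1024 0.0013 0.1624
1846 ((450.9531555175781, 103.25804138183594), (33.369266510009766, 42.3448600769043), 79.85160827636719) [0.4500171  0.10293906 0.05827016]
```

View pics/wrist1.png

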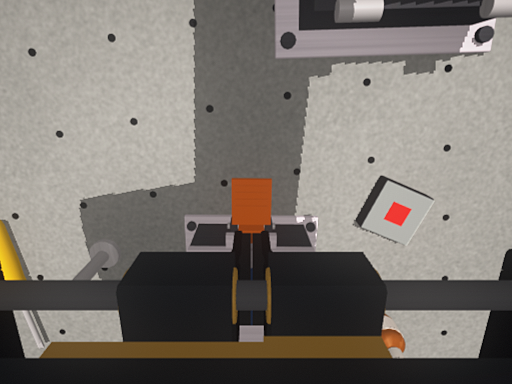

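View pics/side1c.png

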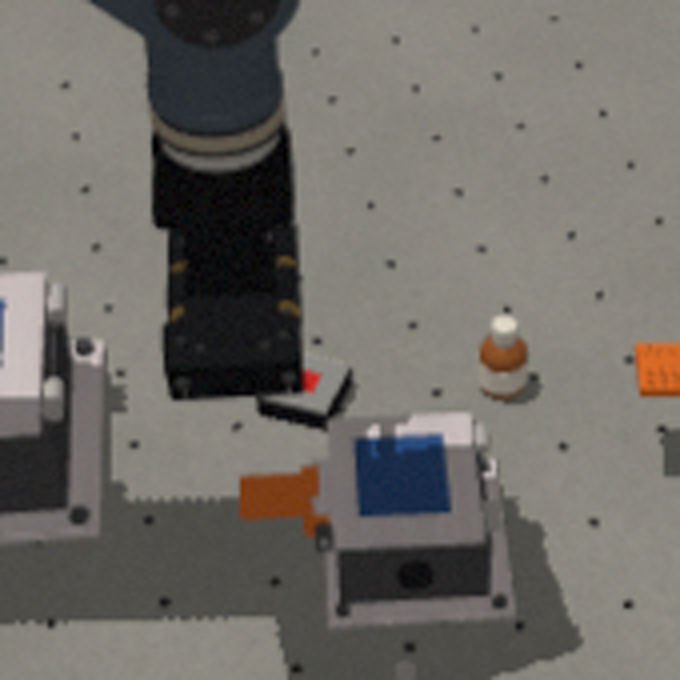

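The pad is centred on column 252 in the wrist image, in line with the fingers. The measured pad rectangle is 42x33 mm. I'll go straight down to just above it.

{"api": "step_arm", "payload": {
  "steps": [
    [1,0,0,0.6,0,0,0],
    [1,0,0,0.6,0,0,0],
    [1,0,0,0.6,0,0,0],
    [1,0,0,0.6,0,0,0],
    [1,0,0,0.5,0,0,0],
    [1,0,0,0.5,0,0,0],
    [1,0,0,0.3,0,0,0],
    [1,0,0,0.2,0,0,0],
    [1,0,0,0,0,0,0],
    [1,0,0,0,0,0,0]
  ]
}}

```text
time: 3.25
position: [0.4419, 0.1048, 0.2476]
tool_rot: [0.761, 0.649, 0.0, 0.0]
ft_force: [0.2, 0.1, 0.0]
grip_width: 0.0004
```

```bash
sed -i 's/^ORG=.*/ORG=np.array([0.542,0.088])/' h.py
python3 - <<'E'
from h import *
rel(tips(-.102,0,.050))
snap('wrist','wrist2'); snap('side','side2')
crop('side2',170,100,310,220,'side2c',5)
E
```

```text
t 3.25 pos [0.4419 0.1048 0.2476] F [0.21 0.1  0.04] w 0.0004375676142627937
tool shift m [-0.0005 -0.0005  0.0156] shares [-0.02 -0.02  0.62] yaw tool x 80.9 z axis [ 0.001  0.    -1.   ]
tip in chamber -0.1014 0.0006 0.0656
```

View pics/side2c.png

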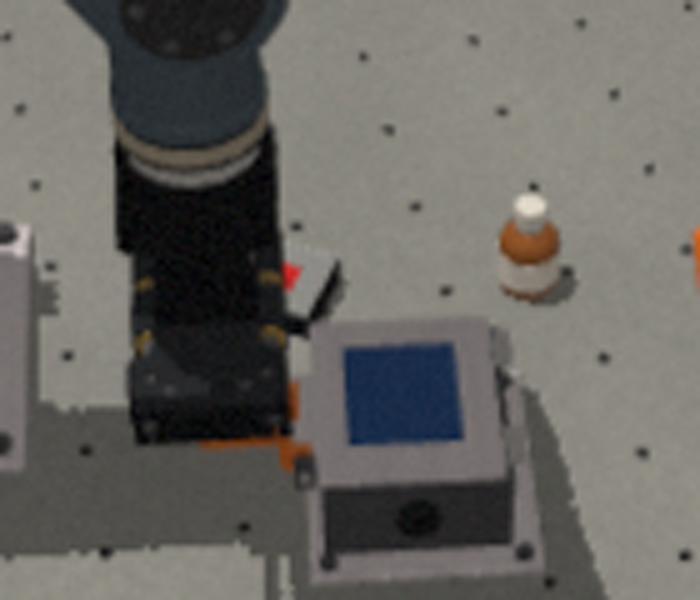

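View pics/wrist2.png

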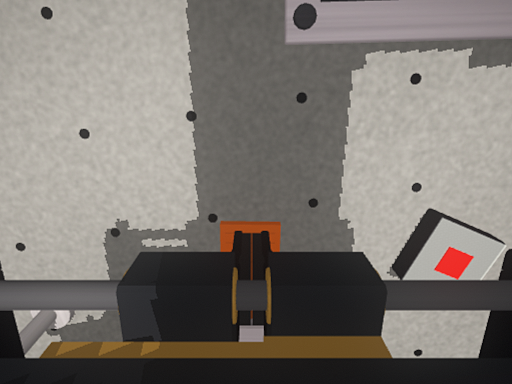

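The tips are above the pad, with orange showing on both sides of the fingers at wrist (232,240) and (270,240). Next I press.

{"api": "step_arm", "payload": {
  "steps": [
    [1,0,0,0.14,0,0,0],
    [1,0,0,0.14,0,0,0],
    [1,0,0,0.1,0,0,0],
    [1,0,0,0.1,0,0,0],
    [1,0,0,0.1,0,0,0],
    [1,0,0,0.06,0,0,0],
    [1,0,0,0.03,0,0,0],
    [1,0,0,0,0,0,0],
    [1,0,0,0,0,0,0],
    [1,0,0,0,0,0,0]
  ]
}}

```text
time: 4.35
position: [0.4384, 0.1051, 0.2306]
tool_rot: [0.761, 0.649, -0.004, -0.004]
ft_force: [-6.8, 2.9, 12.8]
grip_width: 0.0001
```

Run:
```python
from h import *
rel(tips(-.102,0,.049))
snap('scene','scene3'); snap('side','side3')
crop('side3',170,100,310,220,'side3c',5)
crop('scene3',180,100,380,260,'scene3c',4)
```

```text
t 4.35 pos [0.4384 0.1051 0.2306] F [-6.81  2.92 12.76] w 6.582854771115701e-05
tool shift m [-0.0003  0.003  -0.0004] shares [-0.01  0.12 -0.02] yaw tool x 80.86 z axis [-0.01   0.001 -1.   ]
tip in chamber -0.1069 0.0002 0.0487
```

View pics/side3c.png

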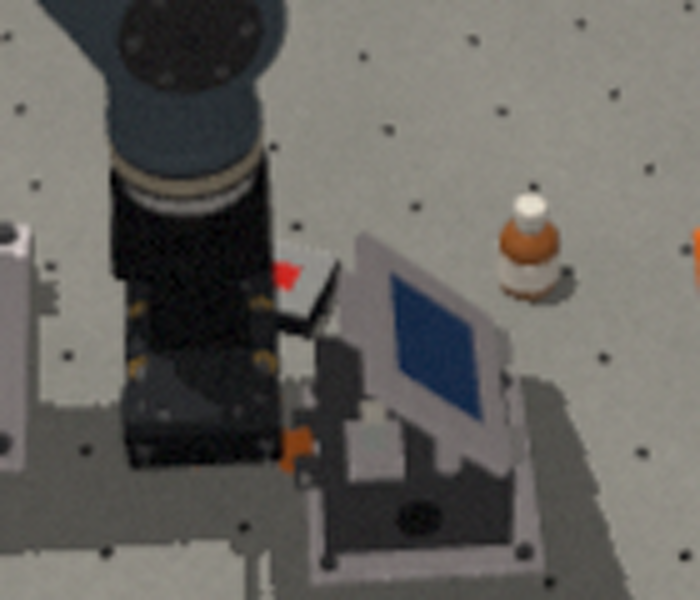

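View pics/scene3c.png

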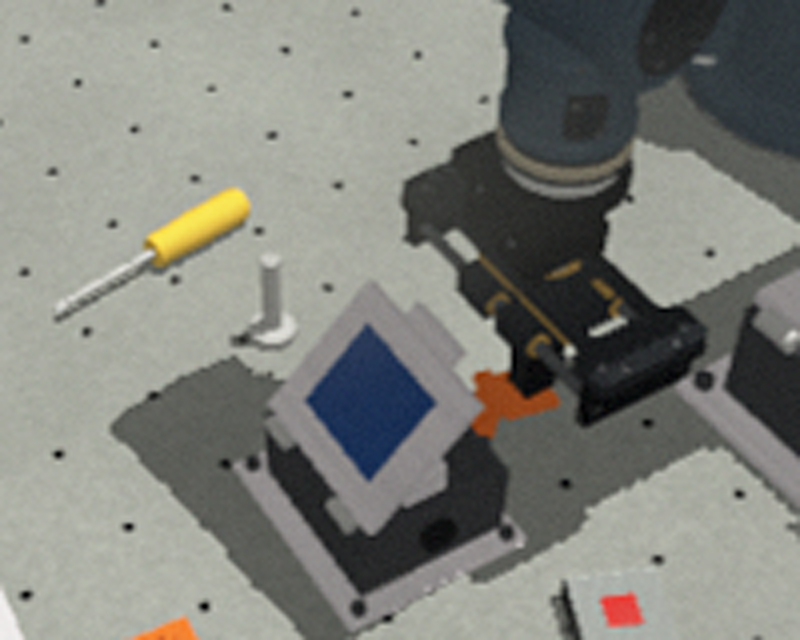

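The lid popped up to about 0.8 rad, visible in both views. I'm lifting off so the tab can return.

{"api": "step_arm", "payload": {
  "steps": [
    [1,0,-0.08,-0.2,0,0,0],
    [1,0,-0.08,-0.3,0,0,0],
    [1,0,0,-0.4,0,0,0],
    [1,0,0,-0.5,0,0,0],
    [1,0,0,-0.5,0,0,0],
    [1,0,0,-0.5,0,0,0],
    [1,0,0,-0.4,0,0,0],
    [1,0,0,-0.3,0,0,0],
    [1,0,0,0,0,0,0],
    [1,0,0,0,0,0,0]
  ]
}}

```text
time: 5.45
position: [0.4379, 0.1051, 0.308]
tool_rot: [0.761, 0.649, 0.0, 0.0]
ft_force: [0.3, -0.3, 0.5]
grip_width: 0.0002
```

Run:
```python
from h import *
rel(tips(-.06,0,.130))
snap('scene','scene4'); snap('side','side4')
crop('side4',170,80,310,220,'side4c',4)
crop('scene4',180,100,380,260,'scene4c',4)
for n in ['scene4','side4']:
    z=load(n); w=cloud(z); hsv=cv2.cvtColor(z['p'],cv2.COLOR_RGB2HSV)
    q=w-np.array([*ORG,0]); cx=q[...,:2]@CX; cy=q[...,:2]@CY
    b=(hsv[...,0]>100)&(hsv[...,0]<125)&(hsv[...,1]>120)&(abs(cx)<.1)&(abs(cy)<.06)&(w[...,2]>.05)
    A=np.polyfit(cx[b],w[...,2][b],1); print(n,b.sum(),'lid angle',np.arctan2(-A[0],1) )
    o=(hsv[...,0]>3)&(hsv[...,0]<16)&(hsv[...,1]>170)&(cx<-.06)&(cx>-.13)&(abs(cy)<.03)&(w[...,2]>.02)
    for lo in (-.115,-.105,-.095,-.085,-.075):
        m=o&(abs(cx-lo)<.005); print(lo,m.sum(),np.median(w[...,2][m]).round(4))
```

```text
t 5.45 pos [0.4379 0.1051 0.308 ] F [ 0.3  -0.3   0.54] w 0.00017894873360935817
tool shift m [-0.0003  0.0455 -0.0039] shares [-0.01  1.82 -0.16] yaw tool x 80.87 z axis [ 0. -0. -1.]
tip in chamber -0.1055 0.0003 0.126
scene4 606 lid angle 0.8940303917648295
-0.115 13 0.0568
-0.105 43 0.0583
-0.095 44 0.0578
-0.085 43 0.058
-0.075 24 0.0598
side4 271 lid angle 0.9848813439376275
-0.115 9 0.0597
-0.105 36 0.0596
-0.095 37 0.0596
-0.085 36 0.0599
-0.075 40 0.0593
```

View pics/side4c.png

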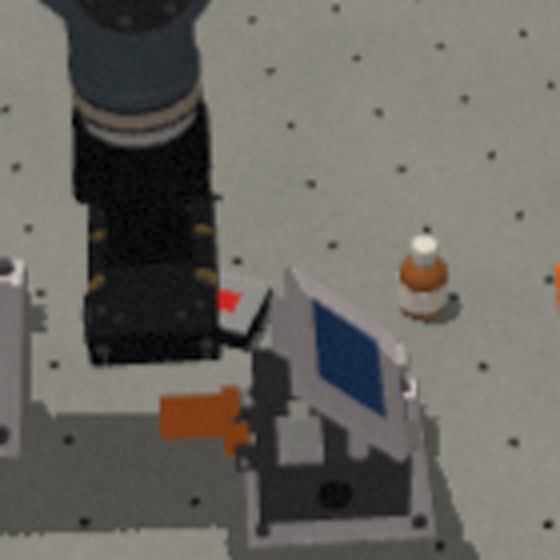

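View pics/scene4c.png

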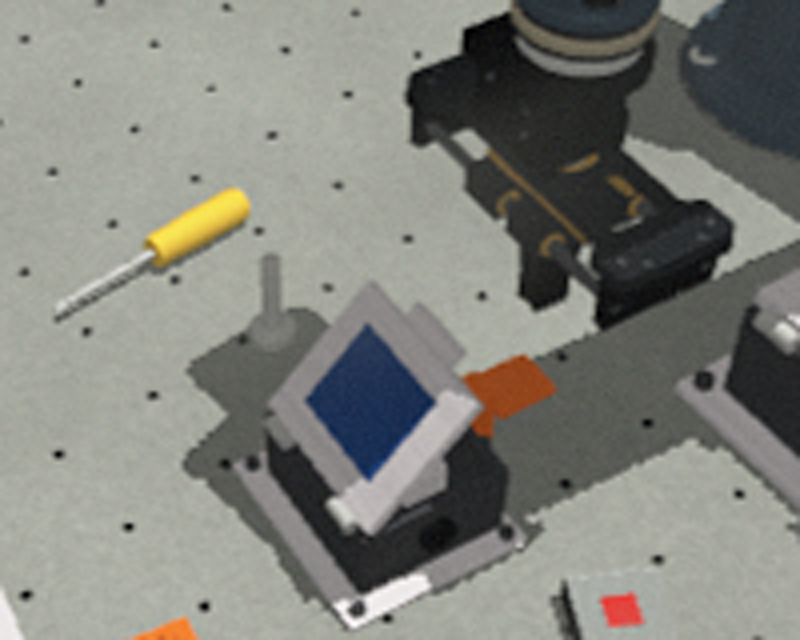

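The tab is back up, with the pad flat at z≈58-59 mm, and the lid is waiting at roughly 0.8-0.95 rad. Everything else is where it stood. Now I push the lid over, starting with the tips level with the lip's underside.

{"api": "step_arm", "payload": {
  "steps": [
    [1,0,0.4,-0.03,0,0,0],
    [1,0,0.4,-0.03,0,0,0],
    [1,0,0.4,-0.03,0,0,0],
    [1,0,0.4,-0.03,0,0,0],
    [1,0,0.4,-0.03,0,0,0],
    [1,0,0.4,-0.03,0,0,0],
    [1,0,0.4,-0.03,0,0,0],
    [1,0,0.4,-0.03,0,0,0],
    [1,0,0.4,0,0,0,0],
    [1,0,0,0,0,0,0]
  ]
}}

```text
time: 6.55
position: [0.5291, 0.0904, 0.3143]
tool_rot: [0.761, 0.648, 0.002, 0.002]
ft_force: [0.9, -0.5, 0.3]
grip_width: 0.0004
```

Run:
```python
from h import *
rel(tips(.046,0,.133))
snap('scene','scene5'); snap('side','side5')
crop('side5',170,80,310,220,'side5c',4)
crop('scene5',180,100,380,260,'scene5c',4)
```

```text
t 6.55 pos [0.5291 0.0904 0.3143] F [ 0.91 -0.49  0.32] w 0.0003687811022769379
tool shift m [-0.0004  0.0591 -0.0004] shares [-0.02  2.36 -0.01] yaw tool x 80.85 z axis [ 0.005 -0.    -1.   ]
tip in chamber -0.0122 0.0004 0.1323
```

View pics/side5c.png

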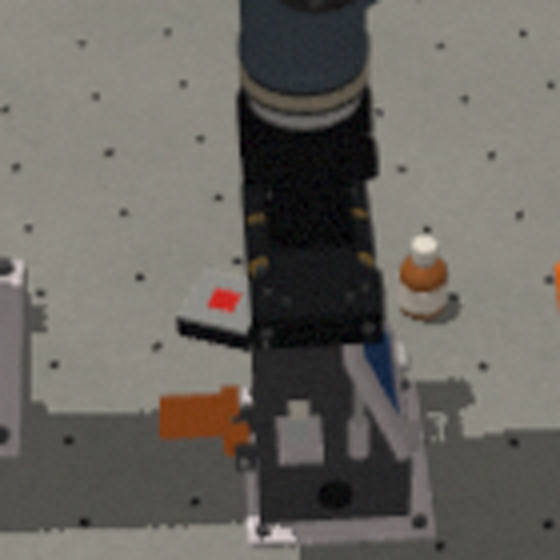

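View pics/scene5c.png

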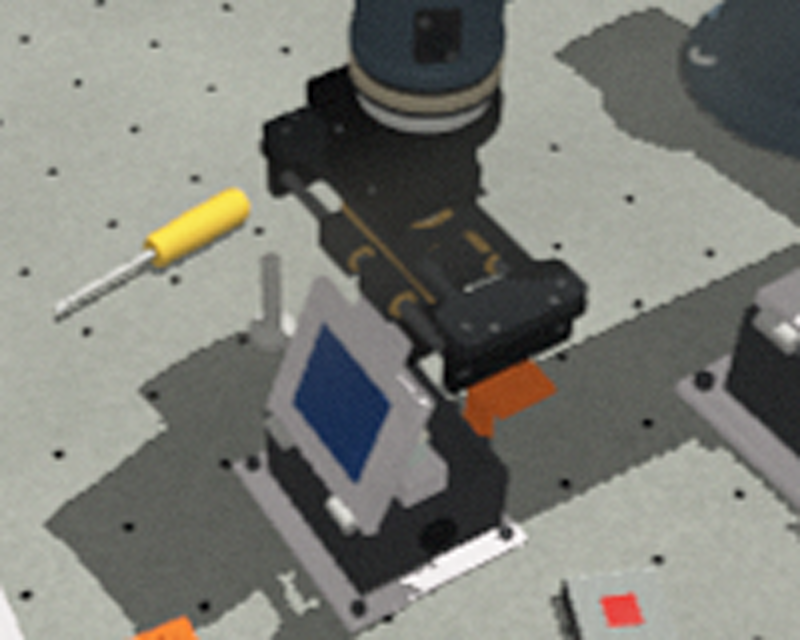

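The lid is rising on the fingers, so I'll keep pushing.

{"api": "step_arm", "payload": {
  "steps": [
    [1,0,0.3,0,0,0,0],
    [1,0,0.3,0,0,0,0],
    [1,0,0.3,0,0,0,0],
    [1,0,0.3,0,0,0,0],
    [1,0,0.3,0,0,0,0],
    [1,0,0.3,0,0,0,0],
    [1,0,0.2,0,0,0,0],
    [1,0,0.2,0,0,0,0],
    [1,0,0.1,0,0,0,0],
    [1,0,0,0,0,0,0]
  ]
}}

```text
time: 7.65
position: [0.5839, 0.0817, 0.314]
tool_rot: [0.761, 0.649, 0.0, 0.0]
ft_force: [-1.1, -0.4, -0.2]
grip_width: 0.0002
```

Run:
```python
from h import *
rel(tips(.048,0,.133))
snap('scene','scene6'); snap('side','side6')
crop('side6',170,80,310,220,'side6c',4)
crop('scene6',180,100,380,260,'scene6c',4)
```

```text
t 7.65 pos [0.5839 0.0817 0.314 ] F [-1.13 -0.38 -0.23] w 0.00015117528932165157
tool shift m [-0.0005  0.0056 -0.001 ] shares [-0.02  0.23 -0.04] yaw tool x 80.87 z axis [ 0. -0. -1.]
tip in chamber 0.0425 0.0005 0.132
```

View pics/side6c.png

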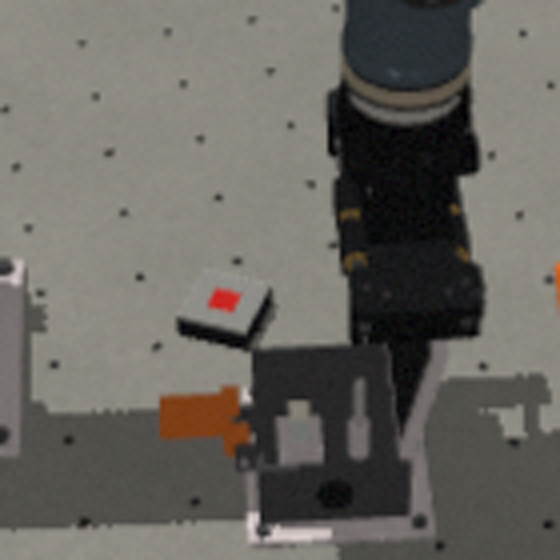

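View pics/scene6c.png

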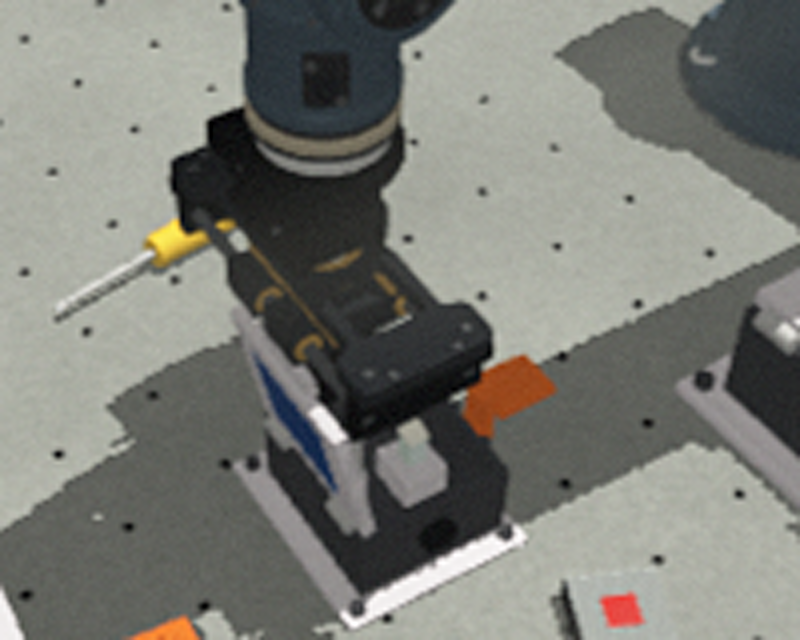

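The lid is past vertical. A few more millimetres, slowly, until the stop pushes back.

{"api": "step_arm", "payload": {
  "steps": [
    [1,0,0.05,0,0,0,0],
    [1,0,0.05,0,0,0,0],
    [1,0,0.05,0,0,0,0],
    [1,0,0.05,0,0,0,0],
    [1,0,0.05,0,0,0,0],
    [1,0,0.05,0,0,0,0],
    [1,0,0.05,0,0,0,0],
    [1,0,0.05,0,0,0,0],
    [1,0,0,0,0,0,0],
    [1,0,0,0,0,0,0]
  ]
}}

```text
time: 8.75
position: [0.5915, 0.0806, 0.3137]
tool_rot: [0.761, 0.649, -0.002, -0.003]
ft_force: [-5.7, 0.1, 4.2]
grip_width: 0.0006
```

Run:
```python
from h import *
rel(tips(.048,0,.133))
```

```text
t 8.75 pos [0.5915 0.0806 0.3137] F [-5.69  0.1   4.16] w 0.0006460424880495384
tool shift m [-0.0006 -0.0021 -0.0013] shares [-0.02 -0.08 -0.05] yaw tool x 80.89 z axis [-0.007  0.001 -1.   ]
tip in chamber 0.0488 0.0005 0.1317
```

The reaction rose to about 6 N with the tip at x≈49 mm, where I expected the stop. I'll back away, raise the hand and check.

{"api": "step_arm", "payload": {
  "steps": [
    [1,0,-0.2,0,0,0,0],
    [1,0,-0.4,0,0,0,0],
    [1,0,-0.6,-0.2,0,0,0],
    [1,0,-0.8,-0.5,0,0,0],
    [1,0,-0.8,-0.6,0,0,0],
    [1,0,-0.8,-0.8,0,0,0],
    [1,0,-0.8,-0.8,0,0,0],
    [1,0,-0.8,-0.6,0,0,0],
    [1,0,-0.6,-0.2,0,0,0],
    [1,0,0,0,0,0,0]
  ]
}}

```text
time: 9.75
position: [0.4484, 0.1035, 0.407]
tool_rot: [0.761, 0.649, 0.0, 0.0]
ft_force: [-0.2, 0.7, -0.7]
grip_width: 0.0002
```

Run:
```python
from h import *
rel(tips(-.1,0,.22))
snap('scene','scene7'); snap('side','side7')
crop('side7',130,60,330,300,'side7c',2.5)
crop('scene7',180,100,380,300,'scene7c',3)
for n in ['scene7','side7']:
    z=load(n); w=cloud(z); q=w-np.array([*ORG,0]); cx=q[...,:2]@CX; cy=q[...,:2]@CY; Z=w[...,2]
    m=(Z>.085)&(Z<.18)&(cx>0.02)&(cx<.11)&(abs(cy)<.053)
    # plane fit x = a z + b y + c, robust
    X=cx[m]
    A=np.c_[Z[m],cy[m],np.ones(m.sum())]
    from scipy.optimize import least_squares
    s=least_squares(lambda p:A@p-X,[.2,0,.04],loss='soft_l1',f_scale=.002).x
    print(n,m.sum(),s.round(3),'angle',np.pi/2+np.arctan(s[0]),'top z',np.nanpercentile(Z[m],98),'x there',np.median(cx[m&(Z>.16)]))
    hsv=cv2.cvtColor(z['p'],cv2.COLOR_RGB2HSV)
    o=(hsv[...,0]>3)&(hsv[...,0]<16)&(hsv[...,1]>170)&(cx<-.06)&(cx>-.13)&(abs(cy)<.03)&(Z>.02)
    for lo in (-.105,-.095,-.085): print(np.median(Z[o&(abs(cx-lo)<.005)]).round(4))
for a,b in (('scene0','scene7'),('side0','side7')):
    A=load(a);B=load(b);
    for nm,lo,hi in (('yellow',(20,150,100),(32,255,255)),('amber',(5,120,60),(14,255,200)),('red',(0,180,150),(3,255,255))):
        for z in (A,B):
            w=cloud(z);hsv=cv2.cvtColor(z['p'],cv2.COLOR_RGB2HSV);m=cv2.inRange(hsv,lo,hi)>0
            m&=(w[...,0]>.3)&(w[...,0]<.72)&(w[...,2]<.06)&~((abs(w[...,0]-.45)<.05)&(abs(w[...,1]-.1)<.05))
            print(a,nm,m.sum(),np.median(w[m],0).round(4) if m.any() else None)
```

```text
t 9.75 pos [0.4484 0.1035 0.407 ] F [-0.23  0.74 -0.67] w 0.0002430237780891538
tool shift m [-0.0004 -0.0052  0.005 ] shares [-0.02 -0.21  0.2 ] yaw tool x 80.91 z axis [ 0.  0. -1.]
tip in chamber -0.0948 0.0004 0.225
scene7 367 [0.188 0.    0.041] angle 1.7569873381697474 top z 0.17168271980992889 x there 0.06965953618142907
0.058
0.0578
0.0573
side7 468 [0.3   0.009 0.019] angle 1.8619305716448342 top z 0.17291757835026855 x there 0.0685392598490768
0.0589
0.0592
0.059
scene0 yellow 212 [ 0.4857 -0.1637  0.022 ]
scene0 yellow 210 [ 0.4858 -0.1646  0.0216]
scene0 amber 123 [0.6512 0.2292 0.0397]
scene0 amber 129 [0.6507 0.2281 0.0394]
scene0 red 41 [0.4984 0.2407 0.0193]
scene0 red 38 [0.4976 0.2401 0.0188]
side0 yellow 353 [ 0.4808 -0.178   0.0236]
side0 yellow 350 [ 0.4807 -0.1782  0.0236]
side0 amber 68 [0.6393 0.2116 0.0404]
side0 amber 11 [0.6303 0.2206 0.0394]
side0 red 22 [0.4985 0.2391 0.0214]
side0 red 22 [0.4982 0.2384 0.0215]
```

View pics/side7c.png

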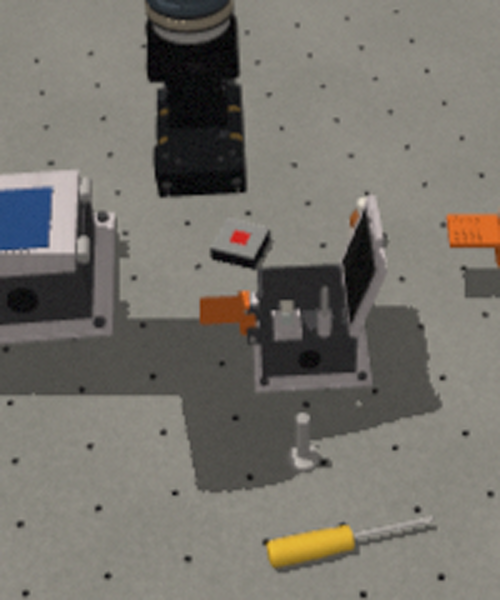

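View pics/scene7c.png

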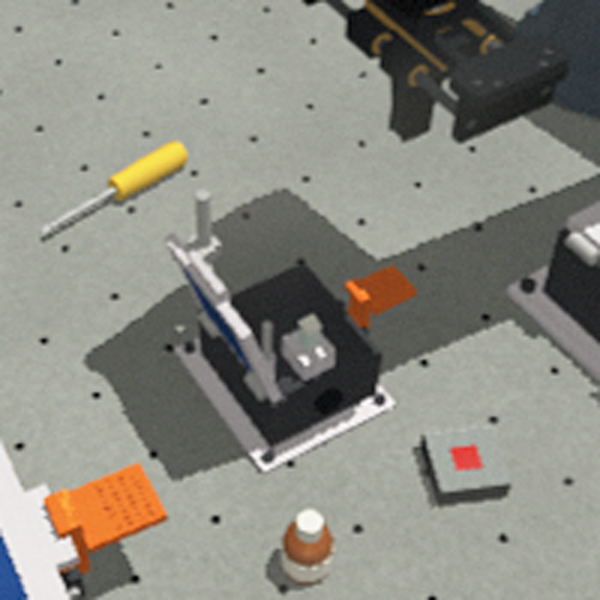

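The lid stands open, leaning back, and the hand is clear. The two plane fits differ (1.76 and 1.86 rad), so I'll settle it by projecting the lid's outline at several angles onto the saved pictures.

Run:
```python
from h import *
for n,(u0,v0,u1,v1) in (('side7',(225,130,295,200)),('scene7',(225,165,325,250))):
    z=load(n); im=cv2.imread(f'pics/{n}.png'); s=7 if n=='side7' else 6
    big=cv2.resize(im[v0:v1,u0:u1],None,fx=s,fy=s,interpolation=cv2.INTER_CUBIC)
    for th,c in ((1.65,(0,0,255)),(1.85,(0,255,0))):
        d=np.array([-np.cos(th),np.sin(th)]); nrm=np.array([np.sin(th),np.cos(th)])
        for off in (-.005,):   # underside face
            P=[]
            for r,cy in ((.01,-.055),(.097,-.055),(.097,-.022),(.109,-.022),(.109,.022),(.097,.022),(.097,.055),(.01,.055)):
                a=np.array([.045,.065])+r*d+off*nrm
                W=np.array([*(ORG+CX*a[0]+CY*cy),a[1]]); C=z['R']@W+z['t']; q=z['K']@C; q=q[:2]/q[2]
                P.append(((q-[u0,v0]+.5)*s))
            cv2.polylines(big,[np.array(P,np.int32)],True,c,1)
    cv2.imwrite(f'pics/{n}ov.png',big)
```

```text
(no output)
```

View pics/side7ov.png

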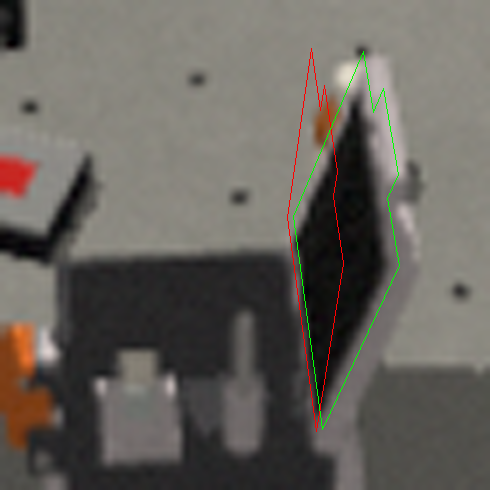

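View pics/scene7ov.png

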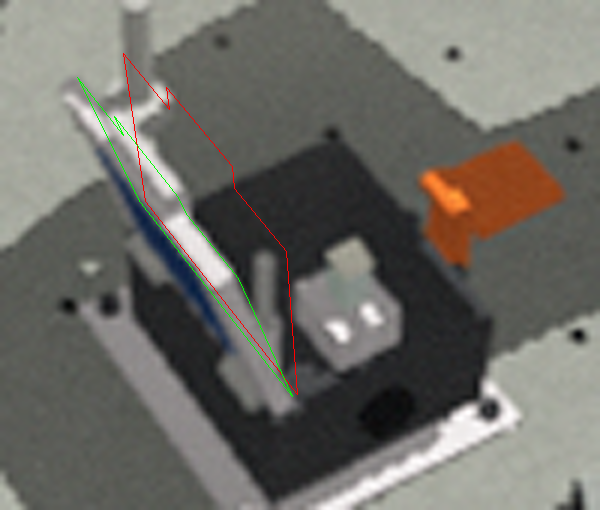

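The green outline (1.85 rad) fits the lid in both views, and the red one (1.65 rad) clearly doesn't. So the lid is at its stop, the tab is up and the hand is clear. Handing in.

```bash
python3 -c "
from h import *
print(robot.hand_in())"
```

```text
the job is handed in; nothing more can be done
None
```

The chamber is open: the lid rests at its stop and the tab is back up. I handed the job in at about 10 s of the 38 s limit; handing in gives no verdict.

**What I did:** I took the smallest of the three look-alike chambers. With the jaws shut I pressed its orange tab down about 9 mm, and the lid sprang up. I lifted off so the tab could return, then pushed the lid past vertical until the stop pushed back with about 6 N. Then I backed the hand away.

**Last checks:**
- **Lid:** a projected outline at 1.85 rad fits it in both views, and one at 1.65 rad clearly does not. My plane fits from depth disagreed, at 1.76 rad (scene) and 1.86 rad (side). I trust the outline and the stop force over the scene fit, which sees the lid nearly edge-on.
- **Tab:** the pad is level at 58–59 mm, its rest height.
- **Hand:** the wrist force is at noise level (under 1 N), so it touches nothing.
- **Bystanders:** the screwdriver, case and bottle are within about 1 mm of their starting positions in the scene view. In the side view the open lid mostly hides the bottle, so its reading there shifted by about 13 mm and is not reliable. I checked the post by eye only, and it is upright with no visible shift.
- **Pressing force:** while pressing I measured about 13 N upward and 7 N sideways, more than the 5 N given for the tab, probably from its end stop or hook. It was far below the 120 N wrist limit.

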